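Snap the bingo-ball tub shut

ROBOT

A 7-joint arm with a two-finger parallel gripper is mounted at the origin on the work surface. World frame = base frame: x ahead of the robot, y to its left, z up, the work surface at z = 0. Lengths are in m, angles in rad, forces in N, time in s.
With the tool pointing down it reaches from about 0.4 to 0.85 m from the base axis. Payload 10.4 kg.
Tool frame: the origin (TCP) lies at the very end of the fingers, on their centre line; the grasp point (between the pads) lies 19 mm behind it; z points along the fingers, y is the direction in which the jaws open and shut (so a half turn about z gives the same grasp; the last joint's range is limited). The gripper opens to 87 mm and grips with 3 to 60 N. Pads are 19 mm wide; open, the fingers measure 117 mm over their backs; the gripper's body (75 mm by 190 mm) begins 51 mm behind the grasp point.
Start: joints at [-1.142, 0.332, -0.065, 1.46, 0.022, 1.35, -0.088], TCP at [0.273, 0.562, 0.223] pointing down, gripper open.
Joint ranges: [-2.6, 2.6], [-0.5, 2.12], [-1.47, 1.34], [0.16, 2.42], [-1.27, 4.41], [0.06, 2.06], [-2.6, 2.6]. Speed limits (rad/s): [2.22, 2.22, 2.79, 2.79, 3.14, 3.14, 3.14].

INTERFACE

Orientations are given as a unit quaternion [x, y, z, w].
In Python, from bench import read_state, camera, close_job gives the robot as it stands.
- The arm moves only by the shell command python3 -m inch 'ROWS' [OPENING] [FORCE]. ROWS is JSON, a list of rows, each a list of 6 numbers: the shift along the tool's x, y, z as a fraction of full scale, then the turn, a rotation vector about the tool's x, y, z as a fraction of full scale. In form: [[tx, ty, tz, ax, ay, az], ...]. A call has 1 to 5 rows; each row shifts and turns the commanded pose from where the row before left it, along the tool's axes as they then stand; what a row does not reach is not made up. Full scale, the value 1, is 0.04 m for a shift and 120 degrees for a turn. A row lasts 1/8 s, in which the tool goes at most 62.5 mm and 10.7 degrees, less where a joint would pass 70% of its speed; a pose out of reach is approached as far as the arm can. A call with a number of a shift or a turn outside -1 to 1 is refused whole. A call with a gripper value outside its range is refused whole. OPENING is the opening, from -1 (shut) to 1 (fully open), so that 0 is half open, set as the call begins (- or left out, the last holds). The fingers move at their own pace and stop on an object; FORCE is the grip in N (left out, the last holds). Time passes only in rows, so rows that do not move let the fingers close. It gives the time, the measured TCP pose, the force and the opening at its end, in the units of the state.
- read_state(): the state, without advancing time (a new reading comes with each control period).
- camera(name): name is "scene" or "top" or "wrist"; returns a dict with "img" (420x560x3 uint8, red, green, blue), "depth" (420x560 float32, m along the optical axis (not along the pixel's ray), 0 where there is no reading), "fx", "fy", "cx", "cy" (pixels), "k1" (the pictures are not rectified: a ray, as slopes to the right and down, at radius r is drawn at 1 + k1 r^2 times it, then the intrinsics apply), "position" and "orientation" of the camera in the world; the wrist camera has in their place "tool_from_camera" (4x4, takes a point from camera to tool coordinates, whose origin is the TCP and whose axes are the flange's). Camera axes: x right, y down, z forward; pixel columns grow to the right and rows downward; lengths in m; the calibration is good to about 2 mm. A picture is of the moment at which its call begins: read the wrist's pose just before it.
- close_job(): hands the job in, once; it reports no verdict.
The state is a dict: "time": time; "joint_positions": joint angles; "joint_vel": joint speeds; "joint_torque": joint torques, N m; "ee_pos": TCP position; "eef_rot": TCP orientation; "ft_force": force on the tool from outside, world axes, zero at the start; "torque": the same for the moment, N m; "width": finger opening in m.
Only numpy, scipy, OpenCV 4.12 (cv2) and the standard library are available. Lean on these libraries where they do the work, as an engineer would, in place of code of your own. Each camera call takes 0.05 s, during which the arm holds its last target.

TASK

The game is over and the lid of the blue-lidded tub of bingo balls is lying on loose, its rim sprung up on all four sides. Press down each of the four sides of the rim with the fingertips until every one has clicked shut, then take the hand away. Use firm finger pressure, not a blow or your full weight, leave the tub standing where it is without picking it up, and do not disturb the other things on the table.

Things in the scene. Friction and masses are not known exactly. Their poses are not given: they have to be found in the camera images.
- tub: clear plastic tub full of white balls with a blue snap lid, about 0.6 kg, loose on the table. Tub 128 (x) x 178 (y) mm, lid 140 (x) x 190 (y) mm; the shut rim's flat top is 85 mm above the table. Origin: centre of the underside; z up, y along the long side.
- lid_centre (a point): middle of the blue lid's recessed panel (92 x 142 mm, already seated, upper face 79 mm above the table). Round it the rim is split at the corners into four sides, each 24 mm wide and 3 mm thick with a short skirt, hinged along its inner edge at 82 mm height and sprung up at its outer edge
- rim_front (a joint): lid side at the tub's -x (long side): 0 = fully up (20 degrees, outer edge 8 mm high), 0.35 = level and shut; up to 0.14 it moves easily and stays as left, then its bead meets the tub's rolled rim. Pressed at its press point it resists with up to about 9 N, springs back if let go before about 0.25, and from about 0.29 snaps shut by itself and stays shut
- rim_back (a joint): lid side at the tub's +x (long side); values and feel as rim_front
- rim_left (a joint): lid side at the tub's +y (short side); values and feel as rim_front
- rim_right (a joint): lid side at the tub's -y (short side); values and feel as rim_front
- front_press (a point): point on the upper face of the front lid side, mid-length, 16 mm out from its hinge (8 mm from the outer edge), at the pale moulded ribs; moves with the side, about 5 mm lower when shut (85 mm above the table, 62 mm from the tub's centre). x axis points outward along the side's face, z out of the face
- back_press (a point): the same point on the back lid side (62 mm from the tub's centre when shut)
- left_press (a point): the same point on the left lid side (87 mm from the tub's centre when shut)
- right_press (a point): the same point on the right lid side (87 mm from the tub's centre when shut)
- green_tub: bystander: a like tub of coloured chips with a green lid, fully shut; same size, origin at the centre of its underside; beside the blue-lidded one, on either side
- dauber_red: bystander: red ink marker bottle with a white cap, standing, 38 mm diameter, 116 mm tall; origin under its centre
- dauber_purple: bystander: purple ink marker bottle with a white cap, standing, 38 mm diameter, 116 mm tall; origin under its centre
- mug: bystander: white mug, 80 mm diameter, 92 mm tall; origin under its centre
- wand: bystander: pink magnetic chip wand lying flat, 147 x 20 x 12 mm, along its x; origin under its middle
- bowl: bystander: blue bowl of chips, 100 mm diameter, 38 mm tall; origin under its centre

How it is judged:
By the outcome, as a careful person would: the job done as asked, in the order asked, and still so for the second after the job is handed in, with the robot touching nothing.
It also fails if it takes over 45 s, if anything falls off the work surface, if the arm or the gripper's body presses on something with over 40 N, if the wrist force passes 120 N, or if a joint passes its speed limit or range.

## Working session

There is one attempt and no reset: what is moved stays moved. The work goes in short steps, Python scripts to look and compute and a shell command to move; the robot and the scene stay as the last step left them, time stands still between calls to the robot, and variables do not carry over. Pictures are saved under pics/ and viewed, and the job is handed in when it is done.

```bash
ls; mkdir -p pics; python3 - <<'E'
from bench import read_state, camera
import cv2,json
s=read_state();print({k:s[k] for k in ('time','ee_pos','eef_rot','ft_force','width')})
for n in ('scene','top'):
    c=camera(n);cv2.imwrite(f'pics/{n}0.png',c['img'][:,:,::-1]);print(n,{k:c[k] for k in c if k not in('img','depth')})
E
```

```text
pics
{'time': 0.0, 'ee_pos': array([0.27268832, 0.56193424, 0.22174979]), 'eef_rot': array([ 2.23962044e-01,  9.74597602e-01, -7.07624456e-04, -1.28156908e-04]), 'ft_force': array([-0.0444792 ,  0.36573099,  0.40183215]), 'width': 0.08699177240891308}
scene {'fx': 418.37199883188424, 'fy': 418.37199883188424, 'cx': 279.66599610827006, 'cy': 217.21468138545532, 'k1': -0.02306843349692691, 'position': array([ 0.94014235, -0.44054952,  1.00182697]), 'orientation': array([ 0.90778212,  0.31956716, -0.08358774, -0.25849864])}
top {'fx': 544.9140687258898, 'fy': 544.9140687258898, 'cx': 273.42985230008844, 'cy': 206.96284980634127, 'k1': -0.18133270819855293, 'position': array([0.3817442 , 0.01537413, 1.43590019]), 'orientation': array([-0.6989706 ,  0.71151359, -0.05141796,  0.05044504])}
```

View pics/scene0.png

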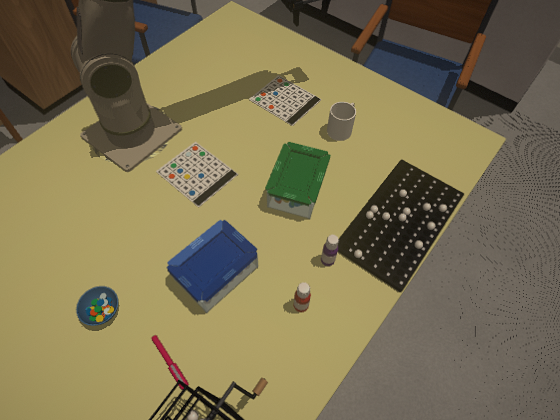

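View pics/top0.png

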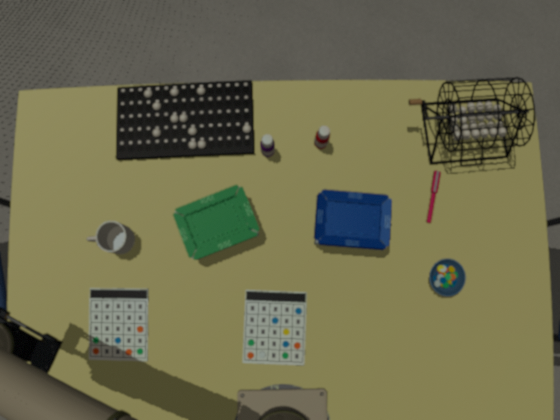

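The blue tub is at about (353,220) in the top view and the green tub at (217,222). The daubers are at (267,145) and (323,136). Next I'll locate the lid in 3D.

```bash
cat > h.py <<'E'
import numpy as np, cv2
from scipy.spatial.transform import Rotation as R
def pts(c,px,z=None,depth=None):
    px=np.asarray(px,float).reshape(-1,1,2)
    K=np.array([[c['fx'],0,c['cx']],[0,c['fy'],c['cy']],[0,0,1]])
    n=cv2.undistortPoints(px,K,np.array([c['k1'],0,0,0.]))[:,0]
    d=np.c_[n,np.ones(len(n))]
    if 'position' not in c: raise Exception
    w=R.from_quat(c['orientation']).apply(d); p=np.asarray(c['position'])
    if depth is not None: return p+w*np.asarray(depth)[:,None]
    return p+w*((z-p[2])/w[:,2])[:,None]
E
python3 - <<'E'
from bench import camera
from h import *
c=camera('top');im=c['img'];hsv=cv2.cvtColor(im,cv2.COLOR_RGB2HSV)
m=cv2.inRange(hsv,(105,120,40),(130,255,255));n,l,st,ce=cv2.connectedComponentsWithStats(m)
i=1+np.argmax([s[4] if 180<s[1]<230 else 0 for s in st[1:]]);print(st[i],ce[i])
v,u=np.nonzero(l==i);d=c['depth'][v,u];k=d>0
P=pts(c,np.c_[u,v][k],depth=d[k]);print(P.min(0),P.max(0),np.percentile(P[:,2],[5,25,50,75,95]))
r=cv2.minAreaRect(P[:,:2].astype(np.float32));print(r)
ce2=np.array(r[0])
x,y,w,h=st[i][:4]
cr=im[y-12:y+h+12,x-12:x+w+12,::-1];cv2.imwrite('pics/topcrop.png',cv2.resize(cr,None,fx=7,fy=7,interpolation=cv2.INTER_CUBIC));print(x-12,y-12)
for nm,px in dict(purp=(267,140),red=(323,132),green=(217,222)).items(): print(nm,pts(c,px,z=.11 if nm!='green' else .08))
E
```

```text
[ 315  191   76   58 3901] [352.71417585 219.53396565]
[ 0.46881251 -0.28337403 -0.00140364] [ 0.61612234 -0.08963453  0.09905333] [0.07476126 0.07862019 0.0832852  0.08840721 0.09274285]
((0.5423385500907898, -0.18634137511253357), (0.18625833094120026, 0.13663041591644287), 84.44038391113281)
303 179
purp [[0.74435943 0.02494117 0.11      ]]
red [[ 0.76298895 -0.11655571  0.11      ]]
green [[0.54297218 0.15401253 0.08      ]]
```

View pics/topcrop.png

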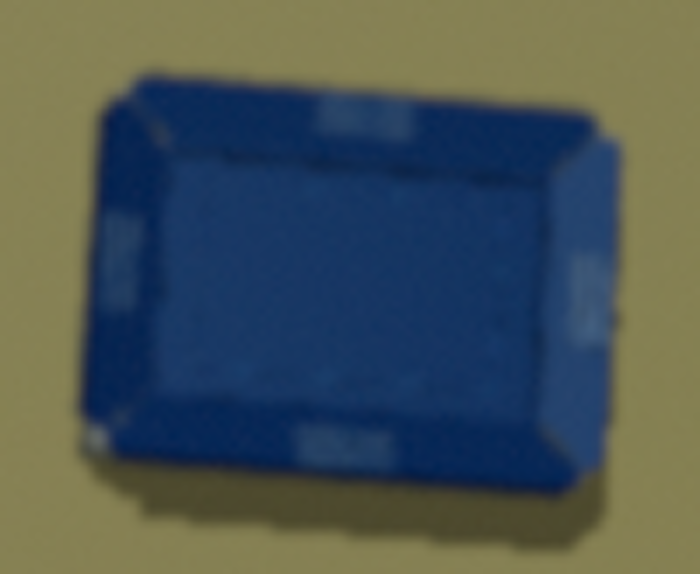

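The crop shows rib patches at crop pixels: far (365,117), near (347,447), +y (122,260) and -y (590,300).

```bash
python3 - <<'E'
from bench import camera,read_state
from h import *
c=camera('top')
q={k:pts(c,[303+(a+.5)/7-.5,179+(b+.5)/7-.5],z=.090)[0] for k,(a,b) in dict(far=(365,117),near=(347,447),L=(122,260),Rr=(590,300)).items()}
for k in q: print(k,q[k])
f,n,L,r=(q[k][:2] for k in ('far','near','L','Rr'))
print((f+n)/2,(L+r)/2,np.linalg.norm(f-n),np.linalg.norm(L-r))
d=L-r;print('yaw of +y axis minus 90deg',np.degrees(np.arctan2(d[1],d[0]))-90); d=f-n;print(np.degrees(np.arctan2(d[1],d[0])))
s=read_state();M=R.from_quat(s['eef_rot']).as_matrix();print(M,s['ee_pos'],s['time'])
E
```

```text
far [ 0.60315711 -0.19308488  0.09      ]
near [ 0.48465403 -0.18212294  0.09      ]
L [ 0.55301804 -0.10394024  0.09      ]
Rr [ 0.53544118 -0.27184561  0.09      ]
[ 0.54390557 -0.18760391] [ 0.54422961 -0.18789293] 0.11900901177691918 0.16882286929714482
yaw of +y axis minus 90deg -5.9761358098458
-5.28501632030171
[[-8.99657251e-01  4.36596747e-01 -3.32201877e-04]
 [ 4.36596870e-01  8.99656886e-01 -8.12895830e-04]
 [-5.60399691e-05 -8.76365928e-04 -9.99999614e-01]] [0.27277457 0.56207613 0.22205579] 0.2
```

Centre is (0.544,-0.188) and yaw about -5.6°. The rib spacings (119 and 169 mm) roughly match the expected 122 and 172. I'll close the fingers and travel high around the outside to the +y side.

```bash
python3 -m inch '[[-0.945,-0.505,0,0,0,0],[-0.945,-0.505,0,0,0,0],[-0.945,-0.505,0,0,0,0],[-0.945,-0.505,0,0,0,0],[-0.945,-0.505,0,0,0,0]]' -1 20; python3 -m inch '[[-0.945,-0.505,0,0,0,0],[-0.945,-0.505,0,0,0,0],[-0.945,-0.505,0,0,0,0],[-0.945,-0.505,0,0,0,0]]'
```

```text
time: 0.82
ee_pos: [0.3995, 0.3877, 0.2225]
eef_rot: [0.224, 0.975, 0.0, -0.0]
ft_force: [0.1, 0.0, -0.1]
width: 0.0455
time: 1.32
ee_pos: [0.5002, 0.249, 0.2225]
eef_rot: [0.224, 0.975, 0.0, -0.0]
ft_force: [0.1, -0.1, -1.0]
width: 0.0058
```

```bash
python3 -m inch '[[-0.627,-0.916,0,0,0,0],[-0.627,-0.916,0,0,0,0],[-0.627,-0.916,0,0,0,0],[-0.627,-0.916,0,0,0,0]]'; python3 -m inch '[[-0.627,-0.916,0,0,0,0],[-0.627,-0.916,0,0,0,0],[-0.627,-0.916,0,0,0,0],[-0.627,-0.916,0,0,0,0]]'; python3 -m inch '[[0,0,0,0,0,0.083],[0,0,0,0,0,0.083],[0,0,0,0,0,0.083],[0,0,0,0,0,0.083]]';python3 -m inch '[[0,0,0,0,0,0.083],[0,0,0,0,0,0.083],[0,0,0,0,0,0.083],[0,0,0,0,0,0]]'
python3 - <<'E'
from bench import *
from h import *
s=read_state();print(s['ee_pos'],s['joint_positions'],s['ft_force'],s['width']);M=R.from_quat(s['eef_rot']).as_matrix();print(M)
c=camera('wrist');cv2.imwrite('pics/w1.png',c['img'][:,:,::-1]);print(c['tool_from_camera'])
E
```

```text
time: 1.82
ee_pos: [0.5258, 0.0731, 0.2225]
eef_rot: [0.224, 0.975, 0.0, -0.0]
ft_force: [0.8, 0.2, 0.1]
width: 0.0003
time: 2.33
ee_pos: [0.5521, -0.1024, 0.2226]
eef_rot: [0.224, 0.975, 0.0, 0.0]
ft_force: [-0.1, 0.9, 0.4]
width: 0.0002
time: 2.82
ee_pos: [0.552, -0.1011, 0.2224]
eef_rot: [0.545, 0.838, -0.0, -0.0]
ft_force: [0.4, 0.2, -0.0]
width: 0.0002
time: 3.32
ee_pos: [0.552, -0.101, 0.2224]
eef_rot: [0.74, 0.672, -0.0, -0.0]
ft_force: [0.1, 0.7, -0.2]
width: 0.0003
[ 0.55201189 -0.10097716  0.22239947] [-0.39066545  0.20179311  0.56597749  1.66128984 -0.11142037  1.31111534
  0.09811027] [ 0.11516651  0.71549748 -0.17653394] 0.00031899572125947405
[[ 9.65613432e-02  9.95327003e-01 -2.52750214e-04]
 [ 9.95327035e-01 -9.65613394e-02  2.71920198e-05]
 [ 2.65905238e-06 -2.54194819e-04 -9.99999968e-01]]
[[ 5.29943740e-04 -9.69953324e-01 -2.43290503e-01  6.59237164e-02]
 [ 9.99999478e-01  7.26617923e-04 -7.18655285e-04 -8.47642200e-04]
 [ 8.73841322e-04 -2.43289995e-01  9.69953202e-01 -1.62146793e-01]
 [ 0.00000000e+00  0.00000000e+00  0.00000000e+00  1.00000000e+00]]
```

View pics/w1.png

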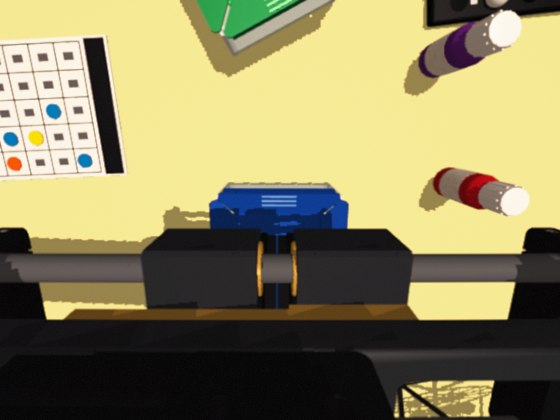

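The wrist view shows the +y side's ribs at about (279,201), with the finger column at about 277, so the lateral position is good. Now checking the rib position along the outward direction.

```bash
cat >> h.py <<'E'
def wcam(c,s):
    T=np.asarray(c['tool_from_camera']);Rt=R.from_quat(s['eef_rot'])
    return dict(c,position=np.asarray(s['ee_pos'])+Rt.apply(T[:3,3]),orientation=(Rt*R.from_matrix(T[:3,:3])).as_quat())
E
python3 - <<'E'
from bench import *
from h import *
s=read_state();c=wcam(camera('wrist'),s)
cr=c['img'][170:240,195:365,::-1];cv2.imwrite('pics/w1c.png',cv2.resize(cr,None,fx=4.5,fy=4.5,interpolation=cv2.INTER_CUBIC))
q=[(279,195),(279,201),(279,208),(279,191)];d=np.array([c['depth'][v,u] for u,v in q])
print(pts(c,q,depth=d));print(pts(c,q,z=.09))
ctr=np.array([.544,-.188]);t=np.radians(-5.6);ax=np.array([-np.sin(t),np.cos(t)])
print([(p[:2]-ctr)@ax for p in pts(c,q,depth=d)])
E
```

```text
[[ 0.55379612 -0.09567633  0.09341688]
 [ 0.55321815 -0.10215768  0.09106474]
 [ 0.55253071 -0.10984171  0.08861393]
 [ 0.55410313 -0.09267268  0.0886333 ]]
[[ 0.55375396 -0.09638533  0.09      ]
 [ 0.55320302 -0.10240036  0.09      ]
 [ 0.55255347 -0.10949243  0.09      ]
 [ 0.5541183  -0.09240755  0.09      ]]
[np.float64(0.09283897655707218), np.float64(0.08633216192366641), np.float64(0.07861772181515268), np.float64(0.0958582528281855)]
```

View pics/w1c.png

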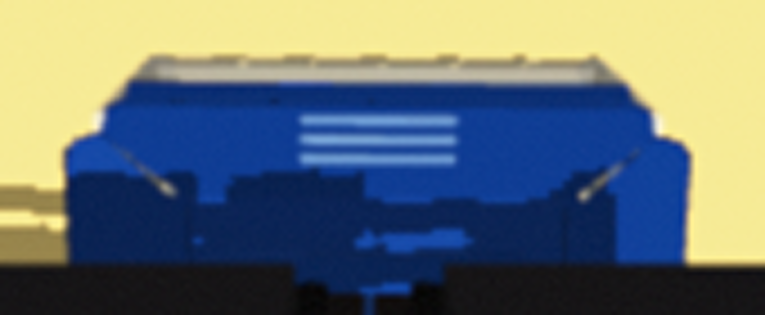

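Rib middle is 86.3 mm from the estimated centre at z = 91 mm, which is consistent. Going down.

```bash
python3 -m inch '[[0,0,0.9,0,0,0],[0,0,0.9,0,0,0],[0,0,0.7,0,0,0],[0,0,0.4,0,0,0],[0,0,0,0,0,0]]'; python3 -m inch '[[0,0,0.1,0,0,0],[0,0,0.1,0,0,0],[0,0,0,0,0,0]]';python3 -m inch '[[0,0,0.05,0,0,0],[0,0,0,0,0,0]]'
```

```text
time: 4.05
ee_pos: [0.5517, -0.101, 0.106]
eef_rot: [0.74, 0.672, -0.001, -0.0]
ft_force: [-0.7, 1.5, 0.5]
width: 0.0008
time: 4.42
ee_pos: [0.5522, -0.101, 0.0987]
eef_rot: [0.741, 0.672, 0.0, 0.0]
ft_force: [-0.3, -0.0, -0.2]
width: 0.0006
time: 4.68
ee_pos: [0.5521, -0.101, 0.0965]
eef_rot: [0.741, 0.672, 0.0, -0.0]
ft_force: [-0.3, 1.1, 0.0]
width: 0.0006
```

```bash
for i in 1 2; do :; done; python3 -m inch '[[0,0,0.05,0,0,0],[0,0,0.05,0,0,0],[0,0,0,0,0,0]]';python3 -m inch '[[0,0,0.04,0,0,0],[0,0,0.04,0,0,0],[0,0,0,0,0,0]]'
```

```text
time: 5.05
ee_pos: [0.5521, -0.1009, 0.0924]
eef_rot: [0.741, 0.672, 0.0, -0.0]
ft_force: [0.4, 0.4, 1.0]
width: 0.0004
time: 5.42
ee_pos: [0.5523, -0.1008, 0.0897]
eef_rot: [0.741, 0.672, 0.0, -0.0]
ft_force: [-0.8, 1.7, 4.8]
width: 0.0002
```

```bash
python3 -m inch '[[0,0,0.04,0,0,0],[0,0,0.04,0,0,0],[0,0,0,0,0,0]]';python3 -m inch '[[0,0,0.04,0,0,0],[0,0,0,0,0,0]]'
```

```text
time: 5.8
ee_pos: [0.5518, -0.1013, 0.0858]
eef_rot: [0.741, 0.672, -0.0, -0.0]
ft_force: [1.1, -0.3, -0.9]
width: 0.0002
time: 6.05
ee_pos: [0.552, -0.1015, 0.0853]
eef_rot: [0.741, 0.671, 0.0, -0.0]
ft_force: [-5.2, 1.1, 11.0]
width: 0.0006
```

Force fell to about 0 at z = 85.8 mm, then rose to 11 N against the stop, so the +y side snapped. On to the -y side.

```bash
python3 -m inch '[[0,0,-0.6,0,0,0],[0,0,-0.6,0,0,0]]'; python3 -m inch '[[-0.87,0,0,0,0,0],[-0.87,0,0,0,0,0],[-0.87,0,0,0,0,0],[-0.87,0,0,0,0,0],[-0.87,0,0,0,0,0]]'; python3 -m inch '[[0,0,0,0,0,0]]'
python3 - <<'E'
from bench import *
from h import *
s=read_state();print(s['ee_pos'],s['joint_positions'],s['ft_force'])
c=camera('top');cv2.imwrite('pics/t2.png',cv2.resize(c['img'][150:290,280:460,::-1],None,fx=4,fy=4,interpolation=cv2.INTER_CUBIC))
c=camera('wrist');cv2.imwrite('pics/w2.png',c['img'][:,:,::-1])
E
```

```text
time: 6.3
ee_pos: [0.5518, -0.1014, 0.1328]
eef_rot: [0.741, 0.672, -0.0, -0.0]
ft_force: [0.4, 0.5, -0.2]
width: 0.0004
time: 6.92
ee_pos: [0.5347, -0.2756, 0.1323]
eef_rot: [0.741, 0.672, -0.0, -0.0]
ft_force: [0.2, -0.5, 0.3]
width: 0.0004
time: 7.05
ee_pos: [0.5336, -0.2778, 0.1324]
eef_rot: [0.743, 0.67, -0.001, 0.0]
ft_force: [0.4, 0.7, -0.3]
width: 0.0002
[ 0.53358488 -0.27782025  0.13240122] [-0.09241124  0.38885611  0.62185458  1.667827   -0.24089528  1.16292325
  0.48746818] [ 0.37925728  0.67808337 -0.30397576]
```

View pics/w2.png

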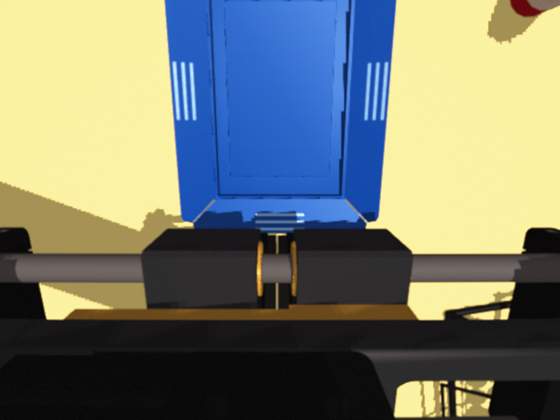

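View pics/t2.png

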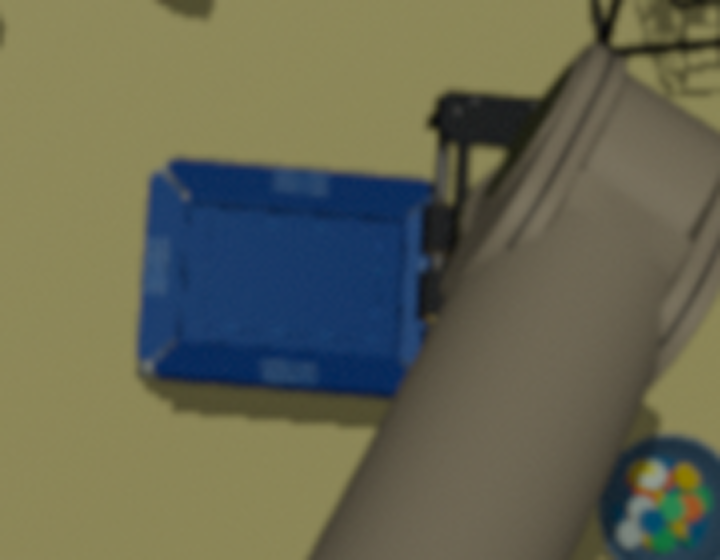

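The wrist view shows the ribs of the -y side at (279,217), the near side at (184,91) and the far side at (377,91). The +y side now looks flat in the top view. Next I'll check these points and the pose.

```bash
python3 -m inch '[[0,0,0,0,0,0]]'; python3 - <<'E'
from bench import *
from h import *
s=read_state();c=wcam(camera('wrist'),s)
q=[(279,217),(184,91),(377,91)];d=np.array([c['depth'][v,u] for u,v in q])
P=pts(c,q,depth=d);print(P)
t=np.radians(-5.6);B=np.array([[np.cos(t),np.sin(t)],[-np.sin(t),np.cos(t)]])
print((P[:,:2]-[.544,-.188])@B.T)
print(s['ee_pos'],np.array(s['eef_rot']),R.from_quat(s['eef_rot']).as_matrix()[:2,0])
cr=c['img'][195:235,220:340,::-1];cv2.imwrite('pics/w2c.png',cv2.resize(cr,None,fx=6,fy=6,interpolation=cv2.INTER_CUBIC))
E
```

```text
time: 7.28
ee_pos: [0.5355, -0.273, 0.1323]
eef_rot: [0.74, 0.672, 0.0, -0.0]
ft_force: [-0.1, -0.4, -0.2]
width: 0.0003
[[ 0.53688587 -0.26588688  0.08752452]
 [ 0.48516527 -0.17741214  0.090398  ]
 [ 0.60597355 -0.18902457  0.09048155]]
[[ 0.00052025 -0.07820938]
 [-0.05958713  0.00479606]
 [ 0.06177775  0.00502787]]
[ 0.53548923 -0.27298236  0.13231786] [ 7.40308226e-01  6.72267519e-01  1.97144787e-04 -2.75367143e-04] [0.09611269 0.99537024]
```

View pics/w2c.png

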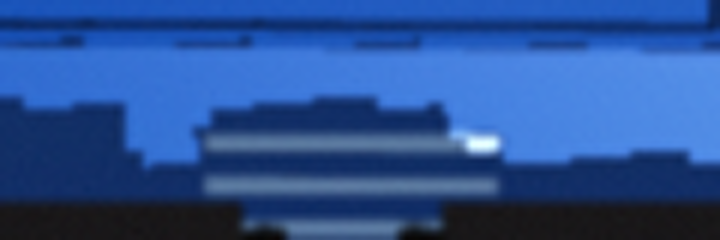

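```bash
python3 - <<'E'
from bench import *
from h import *
s=read_state();c=wcam(camera('wrist'),s)
q=[(279,226),(279,219)];d=np.array([c['depth'][v,u] for u,v in q])
P=pts(c,q,depth=d);print(P,s['ee_pos'])
E
python3 -m inch '[[-0.03,0,0.5,0,0,0],[0,0,0.3,0,0,0],[0,0,0.1,0,0,0],[0,0,0,0,0,0]]'
```

```text
[[ 0.53629514 -0.27200839  0.08913753]
 [ 0.53678546 -0.26675024  0.08971043]] [ 0.53548065 -0.27300353  0.13238343]
time: 7.88
ee_pos: [0.5348, -0.2754, 0.0961]
eef_rot: [0.741, 0.672, -0.0, -0.0]
ft_force: [-0.6, -0.2, 0.4]
width: 0.0004
```

```bash
python3 -m inch '[[0,0,0.05,0,0,0],[0,0,0.05,0,0,0],[0,0,0,0,0,0]]';python3 -m inch '[[0,0,0.04,0,0,0],[0,0,0.04,0,0,0],[0,0,0,0,0,0]]';python3 -m inch '[[0,0,0.04,0,0,0],[0,0,0.04,0,0,0],[0,0,0,0,0,0]]'
```

```text
time: 8.25
ee_pos: [0.535, -0.2754, 0.0925]
eef_rot: [0.741, 0.672, 0.0, -0.0]
ft_force: [-0.5, 0.3, 0.1]
width: 0.0003
time: 8.62
ee_pos: [0.5351, -0.2759, 0.0897]
eef_rot: [0.741, 0.672, 0.0, 0.0]
ft_force: [-0.7, -1.9, 3.9]
width: 0.0003
time: 9.0
ee_pos: [0.5348, -0.275, 0.0857]
eef_rot: [0.741, 0.672, 0.0, -0.0]
ft_force: [-0.6, 1.2, 1.2]
width: 0.0007
```

```bash
python3 -m inch '[[0,0,0.04,0,0,0],[0,0,0,0,0,0]]'; python3 -m inch '[[0,0,-0.7,0,0,0],[0,0,-0.7,0,0,0],[0.725,-0.517,0,0,0,0],[0.725,-0.517,0,0,0,0],[0.725,-0.517,0,0,0,0]]'; python3 -m inch '[[0,0,0,0,0,-0.083],[0,0,0,0,0,-0.083],[0,0,0,0,0,-0.083],[0,0,0,0,0,-0.083],[0,0,0,0,0,-0.083]]';python3 -m inch '[[0,0,0,0,0,-0.083],[0,0,0,0,0,-0.083],[0,0,0,0,0,-0.083],[0,0,0,0,0,-0.086],[0,0,0,0,0,0]]';python3 -m inch '[[0,0,0,0,0,0]]'
python3 - <<'E'
from bench import *
from h import *
s=read_state();print(s['ee_pos'],s['joint_positions'],s['ft_force'],R.from_quat(s['eef_rot']).as_matrix())
c=camera('wrist');cv2.imwrite('pics/w3.png',c['img'][:,:,::-1])
E
```

```text
time: 9.25
ee_pos: [0.535, -0.275, 0.0853]
eef_rot: [0.741, 0.672, 0.0, -0.0]
ft_force: [-4.8, 2.5, 11.2]
width: 0.0003
time: 9.88
ee_pos: [0.481, -0.1814, 0.1402]
eef_rot: [0.741, 0.672, 0.0, -0.0]
ft_force: [0.1, -0.3, -0.5]
width: 0.0004
time: 10.5
ee_pos: [0.4816, -0.1824, 0.1403]
eef_rot: [0.386, 0.922, 0.0, -0.0]
ft_force: [-0.7, 0.1, -0.5]
width: -0.0001
time: 11.12
ee_pos: [0.4816, -0.1825, 0.1403]
eef_rot: [0.049, 0.999, 0.0, -0.0]
ft_force: [-0.2, 0.6, -0.1]
width: 0.0001
time: 11.25
ee_pos: [0.4817, -0.1826, 0.1404]
eef_rot: [0.051, 0.999, 0.0, -0.0]
ft_force: [-0.7, 0.2, 0.1]
width: 0.0003
[ 0.4816869  -0.18263774  0.14041288] [-0.15042334  0.15660643  0.46542512  1.87617686 -0.07780168  1.1266538
  1.81259451] [-0.65424915  0.23692925  0.11612451] [[-9.94824319e-01  1.01609767e-01 -1.71456151e-04]
 [ 1.01609723e-01  9.94824307e-01  2.48651213e-04]
 [ 1.95834138e-04  2.29942662e-04 -9.99999954e-01]]
```

View pics/w3.png

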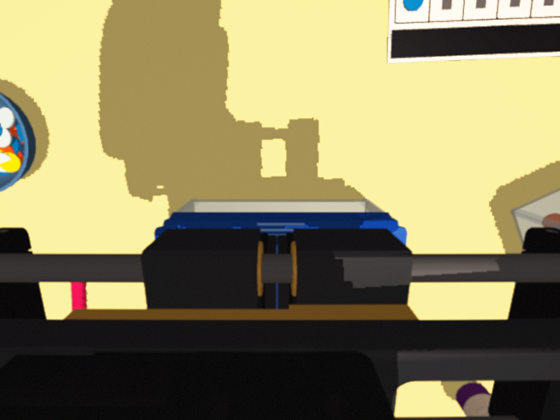

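The wrist view shows the near side's ribs at (280,230), centred on the fingers at column 277. The -y side also gave the drop to about 1 N and then 11 N at its stop. Now pressing the near side.

```bash
python3 -m inch '[[0,0,0.6,0,0,0],[0,0,0.4,0,0,0],[0,0,0.1,0,0,0],[0,0,0,0,0,0]]';python3 -m inch '[[0,0,0.05,0,0,0],[0,0,0.05,0,0,0],[0,0,0,0,0,0]]';python3 -m inch '[[0,0,0.04,0,0,0],[0,0,0.04,0,0,0],[0,0,0,0,0,0]]';python3 -m inch '[[0,0,0.04,0,0,0],[0,0,0.04,0,0,0],[0,0,0,0,0,0]]'
```

```text
time: 11.8
ee_pos: [0.4818, -0.1828, 0.0966]
eef_rot: [0.049, 0.999, 0.0, -0.0]
ft_force: [-0.1, 0.4, 0.1]
width: 0.0004
time: 12.18
ee_pos: [0.4819, -0.1828, 0.0927]
eef_rot: [0.049, 0.999, 0.0, 0.0]
ft_force: [-0.8, -0.7, 0.5]
width: 0.0001
time: 12.55
ee_pos: [0.4815, -0.1828, 0.0895]
eef_rot: [0.049, 0.999, 0.0, -0.0]
ft_force: [-2.9, 1.7, 6.9]
width: 0.0005
time: 12.92
ee_pos: [0.4818, -0.1827, 0.0859]
eef_rot: [0.049, 0.999, 0.0, 0.0]
ft_force: [0.4, -0.5, -0.2]
width: 0.0005
```

Snapped. I'll confirm with a little more, then lift and move across to the far side (tool -x, 124 mm).

```bash
python3 -m inch '[[0,0,0.04,0,0,0],[0,0,0,0,0,0]]'; python3 -m inch '[[0,0,-0.7,0,0,0],[0,0,-0.7,0,0,0]]';python3 -m inch '[[-0.775,0,0,0,0,0],[-0.775,0,0,0,0,0],[-0.775,0,0,0,0,0],[-0.775,0,0,0,0,0],[0,0,0,0,0,0]]';python3 -m inch '[[0,0,0,0,0,0],[0,0,0,0,0,0]]'
python3 - <<'E'
from bench import *
from h import *
s=read_state();print(s['ee_pos'])
c=camera('wrist');cv2.imwrite('pics/w4.png',c['img'][:,:,::-1])
E
```

```text
time: 13.18
ee_pos: [0.482, -0.1828, 0.0852]
eef_rot: [0.049, 0.999, 0.0, 0.0]
ft_force: [-4.9, 1.4, 9.5]
width: 0.0002
time: 13.42
ee_pos: [0.4816, -0.1828, 0.141]
eef_rot: [0.049, 0.999, -0.0, -0.0]
ft_force: [0.6, 0.4, -0.2]
width: 0.0001
time: 14.05
ee_pos: [0.6066, -0.1944, 0.1396]
eef_rot: [0.048, 0.999, -0.0, -0.0]
ft_force: [-0.7, 0.3, -0.1]
width: 0.0006
time: 14.3
ee_pos: [0.6045, -0.1951, 0.1407]
eef_rot: [0.049, 0.999, 0.0, -0.0]
ft_force: [0.6, -0.6, -0.9]
width: 0.0006
[ 0.60447675 -0.19507501  0.14066265]
```

View pics/w4.png

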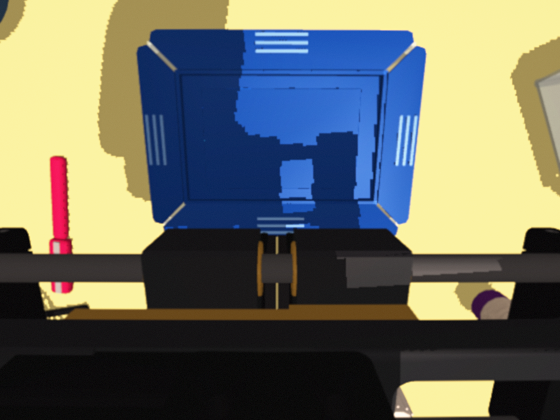

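The far side's ribs are at (280,222), under the fingers at column 277. The other three sides are flat. Pressing the far side.

```bash
python3 -m inch '[[0,0,0.6,0,0,0],[0,0,0.4,0,0,0],[0,0,0.1,0,0,0],[0,0,0,0,0,0]]';python3 -m inch '[[0,0,0.05,0,0,0],[0,0,0.05,0,0,0],[0,0,0,0,0,0]]';python3 -m inch '[[0,0,0.04,0,0,0],[0,0,0.04,0,0,0],[0,0,0,0,0,0]]';python3 -m inch '[[0,0,0.04,0,0,0],[0,0,0.04,0,0,0],[0,0,0,0,0,0]]'; python3 -m inch '[[0,0,0.04,0,0,0],[0,0,0,0,0,0]]'
```

```text
time: 14.85
ee_pos: [0.6051, -0.195, 0.0967]
eef_rot: [0.049, 0.999, 0.0, -0.0]
ft_force: [-0.6, -0.3, 0.1]
width: 0.0004
time: 15.22
ee_pos: [0.6052, -0.1949, 0.0926]
eef_rot: [0.049, 0.999, 0.0, 0.0]
ft_force: [0.2, -0.1, -0.3]
width: 0.0006
time: 15.6
ee_pos: [0.6057, -0.195, 0.0898]
eef_rot: [0.049, 0.999, -0.0, 0.001]
ft_force: [0.7, 0.4, 3.5]
width: 0.0005
time: 15.98
ee_pos: [0.6045, -0.1948, 0.0856]
eef_rot: [0.049, 0.999, 0.0, -0.001]
ft_force: [0.5, 0.1, -0.1]
width: 0.0005
time: 16.23
ee_pos: [0.6048, -0.1948, 0.0853]
eef_rot: [0.049, 0.999, 0.0, -0.0]
ft_force: [-5.3, 2.3, 11.5]
width: 0.0003
```

Snapped as well. Lifting and withdrawing towards +y to check all four.

```bash
python3 -m inch '[[0,0,-0.8,0,0,0],[0,0,-0.9,0,0,0],[0,0,-0.9,0,0,0],[0,0,-0.9,0,0,0],[0,0,0,0,0,0]]';python3 -m inch '[[0,1,0,0,0,0],[0,1,0,0,0,0],[0,1,0,0,0,0],[0,1,0,0,0,0],[0,1,0,0,0,0]]';python3 -m inch '[[0,1,0,0,0,0],[0,1,0,0,0,0],[0,1,0,0,0,0],[0,1,0,0,0,0],[0,0.5,0,0,0,0]]';python3 -m inch '[[0,0,0,0,0,0],[0,0,0,0,0,0],[0,0,0,0,0,0]]'
python3 - <<'E'
from bench import *
from h import *
for n in('top','scene'):
    c=camera(n);im=c['img'];cv2.imwrite(f'pics/{n}5.png',im[:,:,::-1])
    if n=='top':
        cv2.imwrite('pics/t5c.png',cv2.resize(im[179:261,303:403,::-1],None,fx=7,fy=7,interpolation=cv2.INTER_CUBIC))
        v,u=np.mgrid[179:261,303:403];u=u.ravel();v=v.ravel();P=pts(c,np.c_[u,v],depth=c['depth'][v,u])
        t=np.radians(-5.6);B=np.array([[np.cos(t),np.sin(t)],[-np.sin(t),np.cos(t)]]);q=(P[:,:2]-[.544,-.188])@B.T
        for k,(a,b) in dict(far=(.062,0),near=(-.062,0),L=(0,.087),R=(0,-.087)).items():
            for e in(-.012,0,.004):
                f=1+e/np.hypot(a,b);w=np.array([40,3.5]) if b==0 else np.array([3.5,40])
                w=np.array([.0035,.04]) if b==0 else np.array([.04,.0035])
                m=(abs(q-np.array([a,b])*f)<w).all(1);print(k,e,m.sum(),round(float(np.median(P[m,2])),4))
E
```

```text
time: 16.85
ee_pos: [0.606, -0.1955, 0.2271]
eef_rot: [0.049, 0.999, -0.0, 0.002]
ft_force: [0.1, -0.1, 0.1]
width: 0.0005
time: 17.48
ee_pos: [0.624, 0.0054, 0.2231]
eef_rot: [0.049, 0.999, -0.0, -0.001]
ft_force: [1.2, -0.9, 0.0]
width: 0.0007
time: 18.1
ee_pos: [0.6414, 0.1857, 0.2229]
eef_rot: [0.048, 0.999, -0.0, -0.001]
ft_force: [0.8, -0.9, 0.3]
width: 0.0002
time: 18.48
ee_pos: [0.6425, 0.1812, 0.2248]
eef_rot: [0.05, 0.999, -0.0, 0.0]
ft_force: [0.3, 0.1, -0.7]
width: 0.0003
far -0.012 88 0.0846
far 0 88 0.0846
far 0.004 76 0.0841
near -0.012 86 0.0844
near 0 116 0.0837
near 0.004 164 0.0807
L -0.012 84 0.0847
L 0 86 0.0848
L 0.004 132 0.083
R -0.012 87 0.0845
R 0 92 0.0844
R 0.004 77 0.0847
```

View pics/t5c.png

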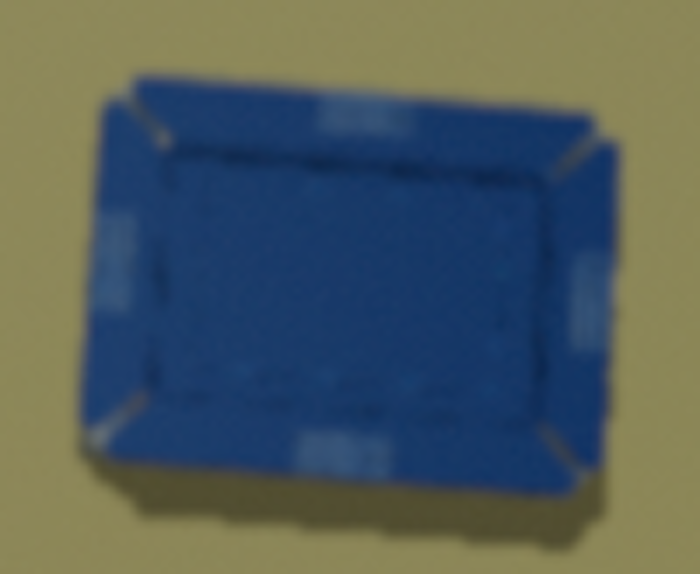

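View pics/scene5.png

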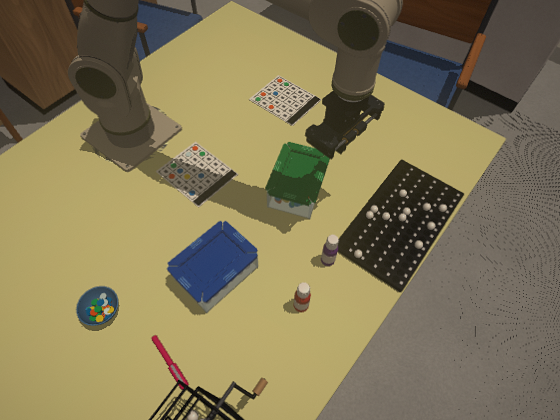

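View pics/top5.png

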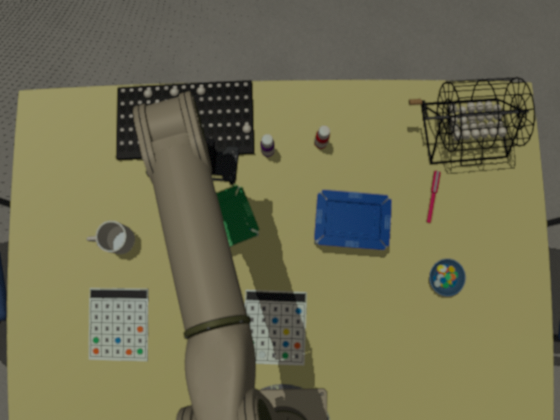

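All four sides are flat at about 84–85 mm, with corner gaps visible at all four corners. The tub and the other things are in their original pixels, and the hand is clear in free air.

```bash
python3 -c "from bench import close_job;print(close_job())"
```

```text
the job is handed in; nothing more can be done
None
```

All four sides of the blue lid's rim are clicked shut, and I handed the job in with the hand well clear, at about 18.6 s.

- **Pressing:** I pressed each side at its ribs with the closed fingertips, in the order +y, -y, near, far. Each one resisted, the force fell to about 0–1 N as it snapped, and it then held firm at 85 mm. The highest vertical force I read was about 11.5 N.
- **Last checks:** After withdrawing, depth put all four sides flat at about 84–85 mm. One reading was lower, at 81 mm on the near side's outermost strip. I put that down to the strip overlapping the lid's edge, because the rest of that side reads level.
- **Surroundings:** The tub, wand, bowl, mug and both daubers are at the same places in the top picture as at the start. The arm partly hides the green tub there, but it looks unmoved in the scene picture.

No check failed.

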